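# Top up the spring magazine with a housing

## Robot

A 7-joint arm with a two-finger parallel gripper is mounted at the origin on the work surface. World frame = base frame: x ahead of the robot, y to its left, z up, the work surface at z = 0. Lengths are in mm, angles in rad, forces in N, time in s.
With the tool pointing down it reaches from about 425 to 925 mm from the base axis. Payload 6.8 kg.
Tool frame: the origin (TCP) lies midway between the tips of the shut fingers; the grasp point (between the pads) lies 19 mm behind it (robot.grip_depth is the distance from the TCP to the grasp point, in mm); z points along the fingers, y is the direction in which the jaws open and shut (so a half turn about z gives the same grasp; the last joint's range is limited). The gripper opens to 88 mm and grips with 3 to 60 N. Pads are 20 mm wide; open, the fingers measure 115 mm over their backs; the gripper's body (75 mm by 178 mm) begins 61 mm behind the grasp point.
Start: joints at [-1.359, 0.477, 0.022, 1.555, -0.011, 1.109, -0.083], TCP at [212.201, 640.795, 222.664] pointing down, gripper open.
Joint ranges: [-2.96, 2.96], [-0.34, 2.1], [-1.41, 1.46], [0.24, 2.44], [-1.37, 4.51], [0.17, 1.92], [-2.96, 2.96]. Speed limits (rad/s): [2.39, 2.39, 3.14, 3.14, 3.14, 3.14, 3.14].

## Interface

Orientations are given as a rotation vector (axis times angle).
In Python, from plant import robot gives the robot as it stands.
- The arm moves only by the shell command python3 -m pendant 'ROWS'. ROWS is JSON, a list of rows, each a list of 3 entries, a list of its own where there are three numbers: the shift along the world's x, y, z in mm, then the turn about the world's z in rad, then the closure in counts, from 0 (fully open) to 255 (shut). A call has 1 to 8 rows; each row is the pose to reach, as a shift and turn from the pose commanded when the call began; what a row does not reach only later rows make up. A row lasts 1/8 s, in which the tool goes at most 62.5 mm and 10.7 degrees, less where a joint would pass 70% of its speed; a pose out of reach is approached as far as the arm can. A call with a gripper value outside its range is refused whole. The fingers move at their own pace and stop on an object; the grip force is fixed at half the most. Time passes only in rows, so rows that repeat a pose let the fingers close. It gives the time, the measured TCP pose, the force and the opening at its end, in the units of the state.
- robot.read_state(): the state, without advancing time (a new reading comes with each control period).
- robot.get_image(name): name is "scene" or "top" or "wrist"; returns the picture (420x560x3 uint8, blue, green, red); there is no depth.
- robot.camera_params(name): a dict with "intrinsics" (3x3 intrinsics, pixels), "dist" ([k1, k2, p1, p2, k3] as OpenCV has them; the pictures are not rectified), "R" (3x3) and "t" (3): a world point X has camera coordinates R X + t. Camera axes: x right, y down, z forward; pixel columns grow to the right and rows downward; lengths in mm; the calibration is good to about 2 mm. A picture is of the moment at which its call begins: read the wrist's pose just before it. camera_params takes no time and is no camera call; for the wrist camera it gives the pose at the moment of the call.
- robot.finish_job(): hands the job in, once; it reports no verdict.
The state is a dict: "time": time; "joint_positions": joint angles; "joint_vel": joint speeds; "joint_efforts": joint torques, N m; "tcp_pos": TCP position; "orientation": TCP orientation; "ft_force": force on the tool from outside, world axes, zero at the start; "wrist_torque": the same for the moment, N m; "opening": finger opening in mm.
Only numpy, scipy, OpenCV 4.12 (cv2) and the standard library are available. Lean on these libraries where they do the work, as an engineer would, in place of code of your own. Each camera call takes 0.05 s, during which the arm holds its last target.

## Task

Load the plain black housing, the one as wide and as tall as the housing already in the spring magazine, upright on top of the one in the magazine. Then push the pile down until the platform is fully home on its bottom stop, and leave it there, so that the new housing no longer stands above the rim.

Things in the scene. Friction and masses are not known exactly. Their poses are not given: they have to be found in the camera images.
- housing_mid (a point): Centre (half-way up) of the loose plain black housing: upright drum, 56 mm across, 45 mm high, flat top with two small grey discs, 0.4 kg, on the blue bench; z is its axis, up. Near it, not to be used: a wider drum (84 across, 45 high), a low one (56 across, 16 high) and one of its own size that has a steel plate, cable gland and plunger on top (86 mm high in all).
- magazine: The fixed spring magazine; origin at the centre of its underside, on the bench, z up. 130 mm square aluminium base, six upright steel rods round a 68 mm space, a flared aluminium ring on top. Inside, on the raised platform, stands one housing like the loose one (56 by 45 mm), its flat top 14 mm below the rim, so a second one set on it stands 31 mm above the rim at first.
- mag_mouth (a point): Centre of the magazine's top rim, 135 mm above the bench, z up. The ring is 93 mm across outside at the rim; its opening is about 83 mm at the rim and narrows to 66 mm within the upper 10 mm. With the platform on its bottom stop the second housing's top is 6 mm below the rim.
- platform (a joint): Travel of the magazine's platform (m): 0 raised, as at the start; 0.037 down on its bottom stop. The spring pushes up with 6 N raised, 12 N at the bottom; the guide rubs with 5 N. The weight of two housings does not sink it: pushing it home takes 8 to 12 N, and with both in it then stays down when let go. With only one in, it creeps back up about 12 mm.
Mind the look-alikes: they are no part of the job. Leave any turquoise or yellow look-alike of the part that bears housing_mid alone.

How it is judged (in metres and radians):
At the end, for the whole second after the job is handed in: The housing stands upright (within 10 degrees) in the magazine on top of the one that was there, centred on the mouth within 12 mm, its top no more than 2 mm above the rim; the platform is at rest within 7 mm of its bottom stop (value of joint platform above 0.03 m and horizontal distance between housing_mid and mag_mouth below 0.012 m and z of housing_mid in the frame of mag_mouth between -0.036 and -0.0205 m and angle between housing_mid's own z axis and vertical below 0.17 rad and velocity of joint platform between -0.005 and 0.005 m/s); the robot touches nothing.
It also fails if it takes over 43 s, if anything falls off the work surface, if the arm or the gripper's body presses on something with over 40 N, if the wrist force passes 120 N, or if a joint passes its speed limit or range.

## Working session

There is one attempt and no reset: what is moved stays moved. The work goes in short steps, Python scripts to look and compute and a shell command to move; the robot and the scene stay as the last step left them, time stands still between calls to the robot, and variables do not carry over. Pictures are saved under pics/ and viewed, and the job is handed in when it is done.

```bash
mkdir -p pics; ls; cat > h.py <<'E'
import numpy as np, cv2
from plant import robot
def grab(n,f):
    p=robot.camera_params(n); im=np.array(robot.get_image(n)); cv2.imwrite('pics/'+f+'.png',im); 
    import pickle; pickle.dump((p,im),open('pics/'+f+'.pkl','wb')); return p,im
def load(f):
    import pickle; return pickle.load(open('pics/'+f+'.pkl','rb'))
def cast(p,uv,z):
    uv=np.array(uv,float).reshape(-1,1,2)
    K=np.array(p['intrinsics'],float);R=np.array(p['R']);t=np.array(p['t']).ravel()
    n=cv2.undistortPoints(uv,K,np.array(p['dist'],float))[:,0]
    d=np.c_[n,np.ones(len(n))]@R; c=-R.T@t
    s=(z-c[2])/d[:,2]
    return c+s[:,None]*d
def proj(p,X):
    R=np.array(p['R']);t=np.array(p['t'],float).ravel()
    return cv2.projectPoints(np.array(X,float).reshape(-1,1,3),cv2.Rodrigues(R)[0],t,np.array(p['intrinsics'],float),np.array(p['dist'],float))[0][:,0]
E
python3 - <<'E'
from h import *
for n in ['scene','top','wrist']: 
    p,im=grab(n,n+'0'); R=np.array(p['R']); print(n,-R.T@np.array(p['t']).ravel(),R[2])
print(robot.read_state())
E
```

```text
pics
scene [1115.58067636  795.62824285  910.73003934] [-0.41306529 -0.62556986 -0.66184546]
top [474.03611926  48.92159843 924.82514288] [ 0.13421205 -0.03270608 -0.99041276]
wrist [145.59619342 662.24735188 383.84032511] [ 0.24098994 -0.08238937 -0.96702422]
{'time': 0.15, 'joint_positions': array([-1.35911364,  0.47758976,  0.02235946,  1.55615902, -0.01149309,
        1.10929171, -0.0831159 ]), 'joint_vel': array([-1.45306880e-03, -3.22808186e-03, -2.11796993e-03, -2.00461936e-03,
       -8.63702268e-04, -4.43030806e-05,  9.96327539e-04]), 'joint_efforts': array([ 2.41230999e-03, -5.83294523e+01,  1.53644778e+00, -2.72877395e+01,
       -5.42164966e-02,  1.45461748e-02,  1.24347471e-04]), 'tcp_pos': array([212.07011374, 640.36530804, 221.94662645]), 'orientation': array([-5.00167420e-01, -3.10141115e+00,  2.06551527e-03]), 'ft_force': array([-0.46309151, -0.21339222,  0.17189643]), 'wrist_torque': array([ 0.03406487, -0.03055971,  0.01245616]), 'opening': 87.813017912805}
```

View pics/scene0.png

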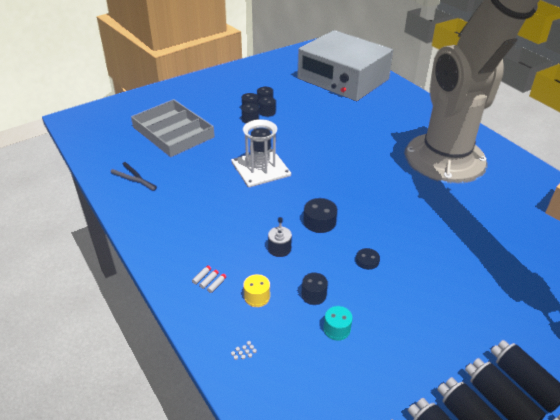

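View pics/top0.png

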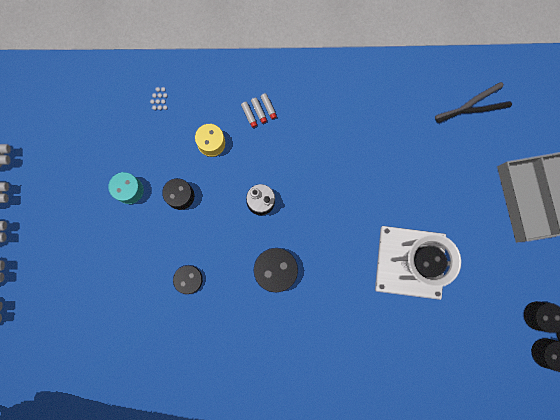

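View pics/wrist0.png

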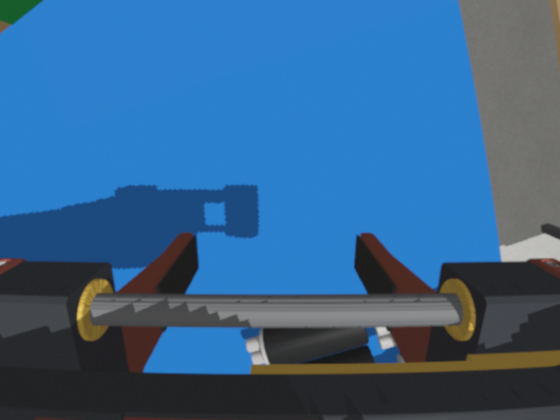

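```bash
python3 - <<'E'
from h import *
T,ti=load('top0'); S,si=load('scene0')
a=cv2.resize(ti[160:310,140:310],None,fx=3,fy=3,interpolation=cv2.INTER_CUBIC)
b=cv2.resize(ti[215:305,370:470],None,fx=4,fy=4,interpolation=cv2.INTER_CUBIC)
c=np.zeros((600,800,3),np.uint8); c[:a.shape[0]-0,:400]=a[:,:400]; c[:360,400:800]=b; 
cv2.imwrite('pics/c1.png',c)
d=cv2.resize(si[265:310,295:335],None,fx=9,fy=9,interpolation=cv2.INTER_CUBIC)
e=cv2.resize(si[115:190,225:300],None,fx=5,fy=5,interpolation=cv2.INTER_CUBIC)
c=np.zeros((420,800,3),np.uint8); c[:405,:360]=d; c[:375,380:755]=e
cv2.imwrite('pics/c2.png',c)
# drums in both views: convex silhouette of non-blue dark
for n,p,im,cs in (('top',T,ti,[(178,193),(188,279),(276,269),(261,199)]),('scene',S,si,[(315,288),(368,259),(320,215)])):
    hsv=cv2.cvtColor(im,cv2.COLOR_BGR2HSV)
    m=((hsv[...,1]<140)).astype(np.uint8)
    k,l,st,ce=cv2.connectedComponentsWithStats(m)
    for q in cs:
        i=l[q[1],q[0]]; print(n,q,i,st[i],ce[i])
        g=cv2.findContours((l==i).astype(np.uint8),cv2.RETR_EXTERNAL,cv2.CHAIN_APPROX_NONE)[0][0]
        el=cv2.minEnclosingCircle(g); print(el, cast(p,[q],45)[0], cast(p,[q],16)[0])
        # extents on z=45 plane
        w=cast(p,g.reshape(-1,2),45)[:,:2]; r=cv2.minAreaRect(w.astype(np.float32)); print(r)
E
```

```text
top (178, 193) 30 [162 178  32  32 735] [177.63401361 193.37823129]
((177.7142791748047, 194.17857360839844), 16.372093200683594) [631.69465341 205.89774438  45.        ] [636.89125131 211.07185001  16.        ]
((630.5068969726562, 205.4791259765625), (63.24445724487305, 54.436397552490234), 49.86155319213867)
top (188, 279) 48 [173 265  30  30 667] [187.12443778 279.37331334]
((187.1132049560547, 279.15093994140625), 15.001286506652832) [468.18564555 187.14980861  45.        ] [467.99280753 191.70596176  16.        ]
((467.8296203613281, 188.88095092773438), (52.55426788330078, 53.250732421875), 52.07172393798828)
top (276, 269) 46 [ 254  248   44   44 1533] [275.40443575 269.72928898]
((275.5691223144531, 269.7749328613281), 22.21851921081543) [482.09388048  22.1817297   45.        ] [482.35947312  21.30035435  16.        ]
((481.46319580078125, 23.10173988342285), (81.24176788330078, 80.40542602539062), 88.36274719238281)
top (261, 199) 33 [246 184  29  32 690] [260.25652174 198.62753623]
((260.0, 199.35484313964844), 15.645265579223633) [616.45731233  47.35014356  45.        ] [
[... 342 characters left out ...]
((646.3833618164062, 220.9472198486328), (83.92288970947266, 51.14906311035156), 53.124000549316406)
scene (368, 259) 10 [357 249  22  19 341] [367.65982405 258.00293255]
((367.5, 258.0), 11.236202239990234) [495.61801762 219.55253815  45.        ] [474.8506695  200.25530382  16.        ]
((494.18994140625, 216.37161254882812), (57.57069396972656, 47.44717025756836), 50.6345329284668)
scene (320, 215) 8 [304 199  33  33 900] [319.79666667 214.77555556]
((319.8557434082031, 214.81639099121094), 17.80611801147461) [498.05177323  41.77197816  45.        ] [477.36595043  16.51949681  16.        ]
((497.0464782714844, 39.99162292480469), (119.19255065917969, 78.62720489501953), 52.21417236328125)
```

View pics/c1.png

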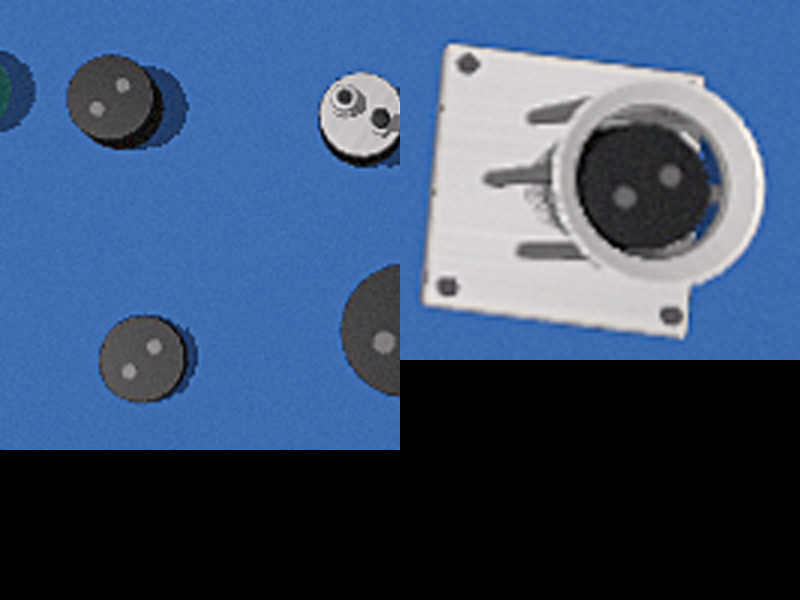

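View pics/c2.png

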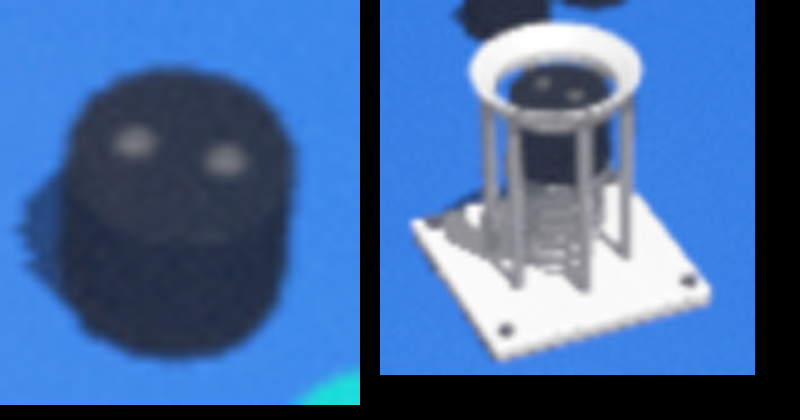

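```bash
python3 - <<'E'
from h import *
T,ti=load('top0'); S,si=load('scene0')
print('drum',cast(T,[(176.2,191.8)],45)[0],cast(S,[(314.6,281.2)],45)[0])
print('inner',cast(T,[(431.7,261.4)],121)[0],cast(S,[(260.5,132.8)],121)[0])
def ring(p,uvs):
    w=cast(p,uvs,135)[:,:2]; A=np.c_[2*w,np.ones(len(w))]; x=np.linalg.lstsq(A,(w**2).sum(1),rcond=None)[0]
    print('ring',x[:2],2*np.sqrt(x[2]+x[:2]@x[:2]))
# ring boundary, top view: hand crop edges -> right side arcs against blue
hsv=cv2.cvtColor(ti,cv2.COLOR_BGR2HSV); m=((hsv[...,1]<110)&(hsv[...,2]>120)).astype(np.uint8)
c0=np.array([434.3,261.])
pts=[]
for a in np.radians(np.arange(-75,76,5)):
    for r in np.arange(35,15,-.25):
        q=c0+r*np.array([np.cos(a),np.sin(a)])
        if m[int(round(q[1])),int(round(q[0]))]:
            pts.append(q);break
pts=np.array(pts);r=np.hypot(*(pts-c0).T);print(np.round(r,1)); 
k=abs(r-np.median(r))<2; ring(T,pts[k])
hsv=cv2.cvtColor(si,cv2.COLOR_BGR2HSV); m=((hsv[...,1]<110)&(hsv[...,2]>120)).astype(np.uint8)
pts=[]
for x in range(245,277):
    y=np.where(m[112:140,x])[0]; pts.append((x,112+y[0]))
    print(x,112+y[0],end=';')
ring(S,pts)
# base corners z? holes at base
st=robot.read_state()
Rt=cv2.Rodrigues(st['orientation'])[0]; print(Rt)
E
```

```text
drum [634.10239531 209.31667959  45.        ] [634.57145074 207.10237406  45.        ]
inner [ 487.43383584 -246.66208639  121.        ] [ 488.69448066 -247.1317966   121.        ]
[29.5 29.2 27.  27.  26.5 26.8 27.  27.  27.  26.7 26.5 26.7 27.  26.5
 26.3 26.  26.3 26.5 27.  26.7 26.5 26.7 27.  27.  27.  26.8 27.2 26.2
 26.5 27.  28.2]
ring [ 489.62530809 -244.62912028] 93.9244478900325
245 123;246 123;247 122;248 122;249 121;250 121;251 121;252 120;253 120;254 120;255 120;256 119;257 119;258 119;259 119;260 119;261 119;262 119;263 120;264 120;265 120;266 120;267 120;268 120;269 121;270 121;271 122;272 122;273 123;274 124;275 124;276 126;ring [ 490.24999187 -250.28662527] 89.96070509008803
[[-9.49301970e-01  3.14365505e-01 -3.16454319e-04]
 [ 3.14365647e-01  9.49301111e-01 -1.28094871e-03]
 [-1.02275651e-04 -1.31548950e-03 -9.99999130e-01]]
```

```bash
python3 -m pendant '[[[40,-40,-10],-0.1,0],[[80,-80,-20],-0.2,0],[[120,-120,-30],-0.3,0],[[160,-160,-40],-0.4,0],[[200,-200,-50],-0.5,0],[[240,-240,-60],-0.5,0],[[280,-280,-60],-0.5,0],[[320,-320,-60],-0.5,0]]'
```

```text
time: 1.15
tcp_pos: [533.1, 319.4, 162.4]
orientation: [-1.251, -2.881, 0.001]
ft_force: [1.2, 1.2, 0.7]
opening: 88.2
```

```bash
python3 -m pendant '[[[40,-44,-10],0,0],[[75,-83,-20],0,0],[[95,-104,-20],0,0],[[102,-112,-20],0,0],[[102,-112,-20],0,0],[[102,-112,-20],0,0]]'
python3 - <<'E'
from h import *
grab('wrist','w1'); grab('top','t1'); print(robot.read_state()['tcp_pos'],robot.read_state()['joint_positions'])
E
```

```text
time: 1.9
tcp_pos: [633.1, 210.9, 142.6]
orientation: [-1.248, -2.882, -0.001]
ft_force: [-0.1, 0.7, 0.5]
opening: 88.2
[633.27840716 210.68608532 142.77207402] [-0.58239559  0.54962416  0.23874287  1.65936438 -0.15342765  0.95093954
  0.4653559 ]
```

View pics/w1.png

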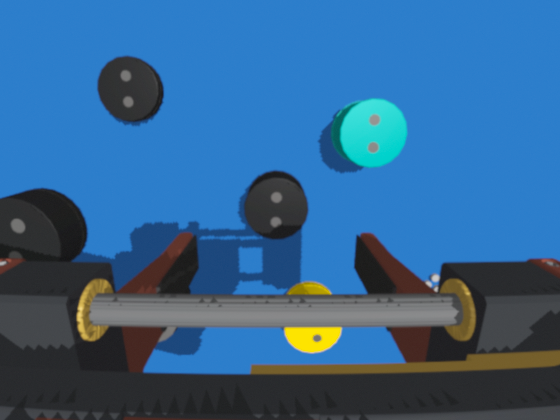

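```bash
python3 - <<'E'
from h import *
p,im=load('w1')
print(cast(p,[(276,197),(276,222),(276,209.5),(373,133),(313,325)],45))
E
```

```text
[[626.77068847 216.63797418  45.        ]
 [642.02589643 200.36986909  45.        ]
 [634.3175511  208.590016    45.        ]
 [647.71773698 309.65755676  45.        ]
 [739.04002682 148.88406754  45.        ]]
```

```bash
python3 -m pendant '[[[0,-1,-40],0,0],[[0,-1,-80],0,0],[[0,-1,-110],0,0],[[0,-1,-124],0,0],[[0,-1,-124],0,0],[[0,-1,-124],0,0]]'
```

```text
time: 2.75
tcp_pos: [635.2, 208.3, 20.1]
orientation: [1.251, 2.88, 0.003]
ft_force: [0.2, -0.3, 0.7]
opening: 87.6
```

```bash
python3 -m pendant '[[[0,0,-2],0,255],[[0,0,-2],0,255],[[0,0,-2],0,255],[[0,0,-2],0,255],[[0,0,-2],0,255],[[0,0,-2],0,255],[[0,0,-2],0,255],[[0,0,-2],0,255]]'
```

```text
time: 3.75
tcp_pos: [634.5, 208.0, 16.9]
orientation: [1.252, 2.881, 0.001]
ft_force: [0.8, 1.4, 2.8]
opening: 55.9
```

```bash
python3 -m pendant '[[[0,0,30],0,255],[[0,0,70],0,255],[[0,0,120],0,255],[[0,0,165],0,255],[[0,0,195],0,255],[[0,0,205],0,255],[[0,0,205],0,255],[[0,0,205],0,255]]'
python3 - <<'E'
from h import *
grab('wrist','w2')
E
```

```text
time: 4.75
tcp_pos: [633.0, 207.4, 219.4]
orientation: [-1.251, -2.879, 0.004]
ft_force: [0.5, -0.0, -3.8]
opening: 55.4
```

View pics/w2.png

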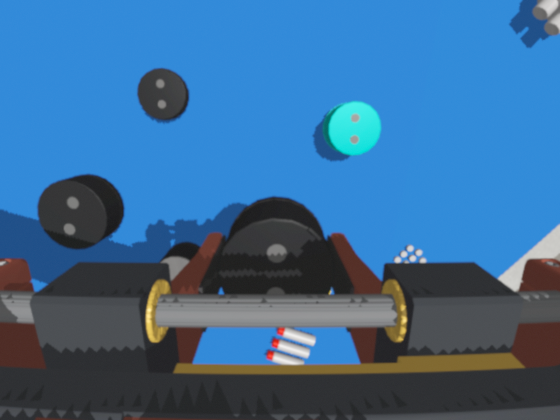

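The housing is held between the jaws (top at about pixel (277,250)), and the wrist reads about 4 N of added weight. Next I carry it over the magazine.

```bash
python3 -m pendant '[[[-10,-30,0],0,255],[[-24,-75,0],0,255],[[-40,-125,0],0,255],[[-56,-175,0],0,255],[[-72,-225,0],0,255],[[-88,-275,0],0,255],[[-104,-325,0],0,255],[[-117,-370,0],0,255]]' && python3 -m pendant '[[[-12,-38,0],0,255],[[-22,-65,0],0,255],[[-27,-82,0],0,255],[[-28,-85,0],0,255],[[-28,-85,0],0,255],[[-28,-85,0],0,255]]'
python3 - <<'E'
from h import *
grab('wrist','w3');grab('top','t3');grab('scene','s3'); print(robot.read_state()['tcp_pos'],robot.read_state()['joint_positions'])
E
```

```text
time: 5.8
tcp_pos: [515.8, -164.0, 220.8]
orientation: [-1.253, -2.88, 0.001]
ft_force: [0.5, 0.4, -3.1]
opening: 55.6
time: 6.55
tcp_pos: [489.8, -245.8, 221.5]
orientation: [-1.249, -2.882, -0.001]
ft_force: [0.4, 0.4, -3.7]
opening: 55.1
[ 489.58454722 -246.36878199  221.64544731] [-0.00520244  0.28187059  0.43597416  1.88574689 -0.14006227  1.00364185
  1.24355705]
```

View pics/w3.png

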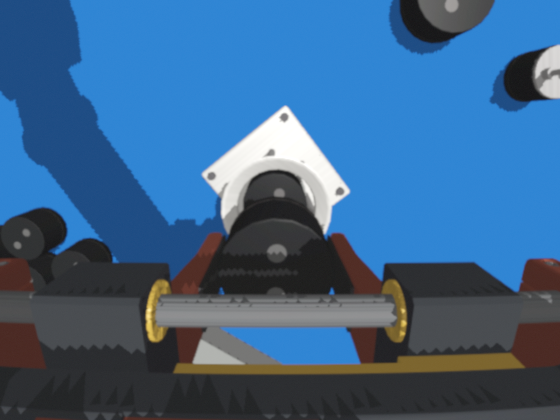

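View pics/s3.png

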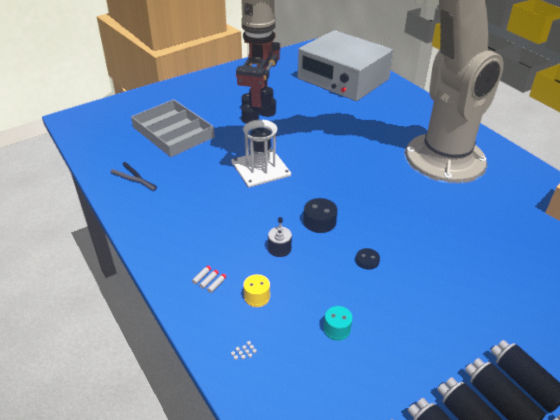

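```bash
python3 - <<'E'
from h import *
p,im=load('w3')
hsv=cv2.cvtColor(im,cv2.COLOR_BGR2HSV); m=((hsv[...,1]<100)&(hsv[...,2]>100)).astype(np.uint8)
L=[];Rr=[]
for y in range(190,226,3):
    x=np.where(m[y,205:345])[0]+205; L.append((x[0],y)); Rr.append((x[-1],y))
print(L,Rr)
for S in (L,Rr,L+Rr):
    w=cast(p,S,135)[:,:2]; A=np.c_[2*w,np.ones(len(w))]; x=np.linalg.lstsq(A,(w**2).sum(1),rcond=None)[0]
    print(x[:2],2*np.sqrt(x[2]+x[:2]@x[:2]))
    f=lambda c:np.hypot(*(w-c).T)-46.5
    from scipy.optimize import least_squares as ls
    r=ls(f,[489,-247]);print(r.x,abs(r.fun).max())
# base screws at base top z~? corners
print(cast(p,[(284,117),(211,176),(340,191)],10))
cv2.imwrite('pics/c3.png',cv2.resize(im[95:260,190:360],None,fx=3.5,fy=3.5,interpolation=cv2.INTER_CUBIC))
E
```

```text
[(np.int64(214), 190), (np.int64(216), 193), (np.int64(219), 196), (np.int64(221), 199), (np.int64(220), 202), (np.int64(220), 205), (np.int64(220), 208), (np.int64(220), 211), (np.int64(220), 214), (np.int64(221), 217), (np.int64(222), 220), (np.int64(223), 223)] [(np.int64(344), 190), (np.int64(344), 193), (np.int64(344), 196), (np.int64(341), 199), (np.int64(337), 202), (np.int64(333), 205), (np.int64(331), 208), (np.int64(331), 211), (np.int64(331), 214), (np.int64(330), 217), (np.int64(330), 220), (np.int64(329), 223)]
[ 443.56194702 -287.98255985] 36.30012816814836
[ 482.50402144 -240.43790628] 3.4151629951932634
[ 539.18412851 -205.09259094] 39.671550697690066
[ 479.25479275 -223.54675037] 3.526666187555236
[ 478.44058105 -232.49436653] 101.2222986216951
[ 484.31933119 -238.96912609] 7.964577759532759
[[ 443.93591541 -184.37213484   10.        ]
 [ 426.94902816 -294.32364435   10.        ]
 [ 553.74022121 -200.84551083   10.        ]]
```

View pics/c3.png

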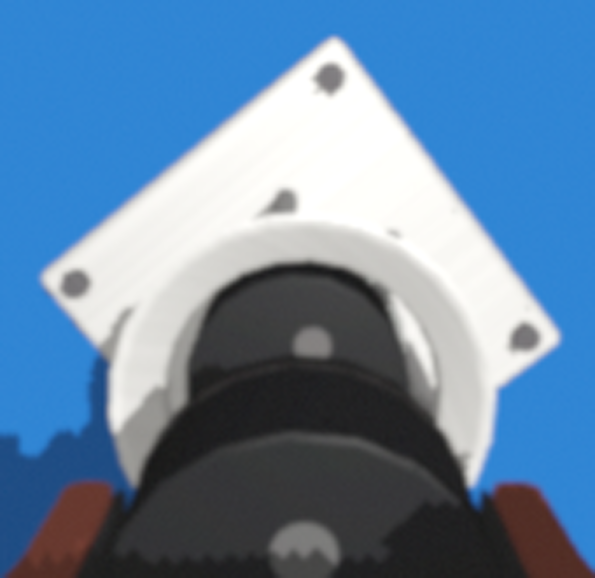

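```bash
python3 - <<'E'
from h import *
from scipy.optimize import least_squares as ls
p,im=load('w3')
L=[(220,y) for y in range(203,215,3)]+[(221,217),(222,220),(223,223)]+[(331,208),(331,211),(331,214),(330,217),(330,220),(329,223)]
L+=[(190+x/3.5,95+y/3.5) for x,y in[(305,220),(165,282),(425,262),(235,236),(370,234),(485,345)]]
w=cast(p,L,135)[:,:2]
r=ls(lambda c:np.hypot(*(w-c[:2]).T)-c[2],[489,-247,46]);print(r.x,np.round(r.fun,1))
# held housing disc (z top = TCP+28 -> 249.6)
print(cast(p,[(277,253)],249),robot.read_state()['tcp_pos'])
E
```

```text
[ 491.28871716 -248.62513385   45.56009665] [ 1.   0.7  0.5  0.5 -0.1 -0.5 -0.8  0.2  0.1  0.1 -0.5 -0.1 -0.5  0.3
 -1.3  0.6 -0.8 -0.   0.6]
[[ 481.96263656 -237.65635007  249.        ]] [ 489.58454722 -246.36878199  221.64544731]
```

```bash
python3 -m pendant '[[[0,-1,-20],0,255],[[0,-1,-40],0,255],[[0,-1,-55],0,255],[[0,-1,-65],0,255],[[0,-1,-72],0,255],[[0,-1,-77],0,255],[[0,-1,-80],0,255],[[0,-1,-80],0,255]]'
```

```text
time: 7.7
tcp_pos: [489.2, -248.3, 141.7]
orientation: [1.252, 2.881, -0.0]
ft_force: [-0.2, -0.7, -3.8]
opening: 55.5
```

```bash
python3 -m pendant '[[[0,0,-1],0,255],[[0,0,-2],0,255],[[0,0,-3],0,255],[[0,0,-3],0,255]]'
python3 - <<'E'
from h import *
p,im=grab('scene','s4'); cv2.imwrite('pics/c4.png',cv2.resize(im[60:190,200:320],None,fx=4.5,fy=4.5,interpolation=cv2.INTER_CUBIC))
E
```

```text
time: 8.2
tcp_pos: [489.1, -248.2, 138.6]
orientation: [-1.252, -2.881, -0.0]
ft_force: [-0.1, 0.2, -4.3]
opening: 55.6
```

View pics/c4.png

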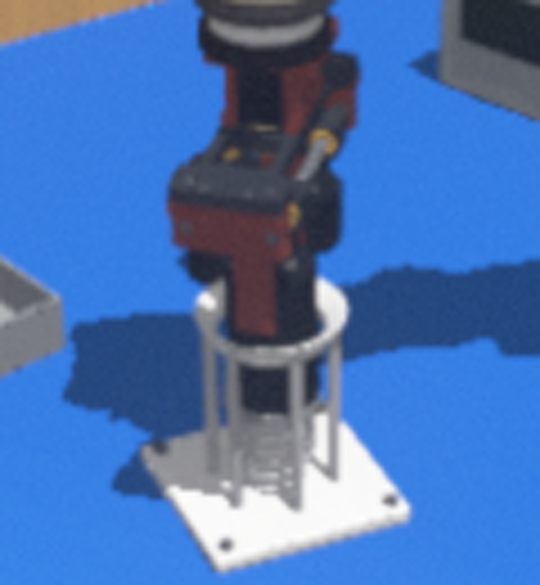

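The housing is inside the ring and the fingertips are still above the rim, around pixel (262,135) in the full scene image. I'll ease it down to contact.

```bash
python3 -m pendant '[[[0,0,-0.7],0,255],[[0,0,-1.4],0,255],[[0,0,-1.4],0,255]]'
```

```text
time: 8.62
tcp_pos: [489.3, -248.3, 137.6]
orientation: [1.252, 2.881, 0.0]
ft_force: [-1.5, 0.4, 1.9]
opening: 55.9
```

```bash
python3 -m pendant '[[[0,0,0],0,0],[[0,0,0],0,0],[[0,0,0],0,0],[[0,0,0],0,0],[[0,0,0],0,0],[[0,0,20],0,0],[[0,0,50],0,0],[[0,0,60],0,0]]'
python3 -m pendant '[[[0,0,5],0,255],[[0,0,5],0,255],[[0,0,5],0,255],[[0,0,5],0,255],[[0,0,5],0,255],[[0,0,5],0,255],[[0,0,5],0,255],[[0,0,5],0,255]]'
python3 - <<'E'
from h import *
p,im=grab('scene','s5'); a=cv2.resize(im[60:190,200:320],None,fx=4,fy=4,interpolation=cv2.INTER_CUBIC)
p,im2=grab('wrist','w5'); b=cv2.resize(im2,(400,300))
c=np.zeros((520,900,3),np.uint8)[:, :800].copy(); c[:520,:400]=a[:,:400]; c[:300,400:]=b; cv2.imwrite('pics/c5.png',c)
E
```

```text
time: 9.62
tcp_pos: [490.0, -248.7, 198.7]
orientation: [1.251, 2.879, 0.001]
ft_force: [-0.8, -0.3, -1.2]
opening: 87.7
time: 10.62
tcp_pos: [489.2, -248.2, 202.3]
orientation: [1.252, 2.881, 0.0]
ft_force: [0.2, -0.7, 0.4]
opening: 11.1
```

View pics/c5.png

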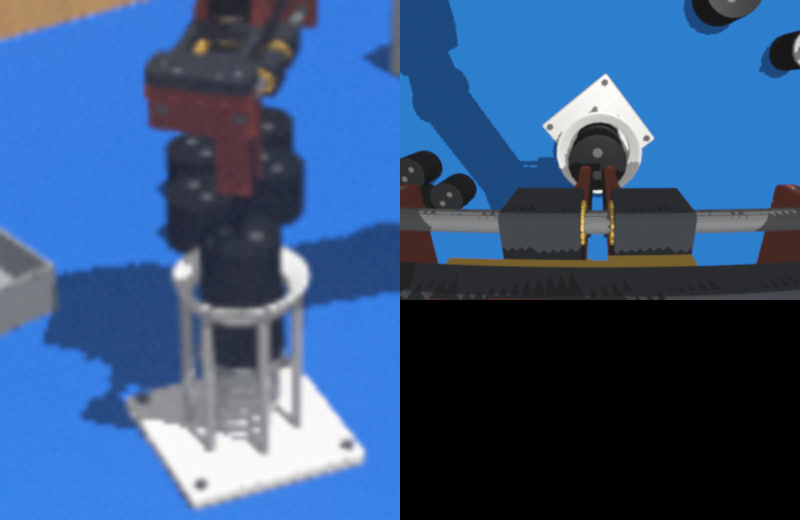

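```bash
python3 -m pendant '[[[0,0,0],0,255],[[0,0,-20],0,255],[[0,0,-30],0,255],[[0,0,-32],0,255],[[0,0,-35],0,255],[[0,0,-38],0,255],[[0,0,-40],0,255],[[0,0,-40],0,255]]'
python3 - <<'E'
from h import *
p,im=load('w5'); print(cast(p,[(277,214)],166)[0]+[7.5,-8,0])
E
```

```text
time: 11.72
tcp_pos: [489.5, -248.3, 162.4]
orientation: [1.252, 2.881, 0.0]
ft_force: [-0.6, 0.3, 1.5]
opening: 0.8
[ 488.94466554 -247.90789821  166.        ]
```

```bash
python3 -m pendant '[[[0,0,-3],0,255],[[0,0,-6],0,255],[[0,0,-9],0,255],[[0,0,-12],0,255],[[0,0,-15],0,255],[[0,0,-18],0,255],[[0,0,-20],0,255],[[0,0,-20],0,255]]'
python3 - <<'E'
from h import *
p,im=grab('scene','s6'); a=cv2.resize(im[60:190,200:320],None,fx=4,fy=4,interpolation=cv2.INTER_CUBIC)
p,im2=grab('wrist','w6'); b=cv2.resize(im2,(400,300))
c=np.zeros((520,800,3),np.uint8); c[:520,:400]=a[:,:400]; c[:300,400:]=b; cv2.imwrite('pics/c6.png',c)
E
```

```text
time: 12.72
tcp_pos: [489.4, -248.3, 142.2]
orientation: [1.252, 2.881, -0.0]
ft_force: [0.6, -0.6, 3.2]
opening: 0.8
```

View pics/c6.png

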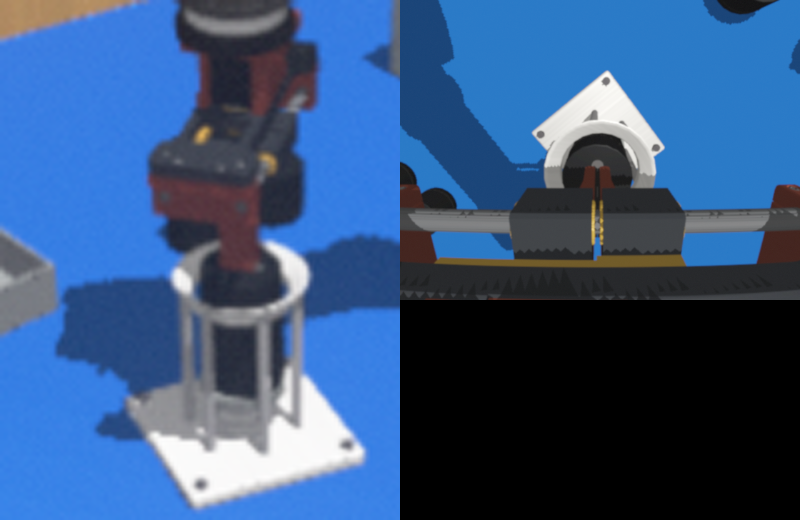

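The pile is going down upright and centred at about 3 N, with the new housing's top near pixel (260,124) in the full image. I'll keep pushing.

```bash
python3 -m pendant '[[[0,0,-3],0,255],[[0,0,-6],0,255],[[0,0,-9],0,255],[[0,0,-11],0,255],[[0,0,-12],0,255],[[0,0,-12],0,255]]'
```

```text
time: 13.58
tcp_pos: [489.5, -248.4, 130.6]
orientation: [1.252, 2.881, 0.0]
ft_force: [-0.8, -0.5, 7.1]
opening: 0.3
```

```bash
python3 -m pendant '[[[0,0,-1],0,255],[[0,0,-1],0,255]]'
```

```text
time: 13.82
tcp_pos: [489.5, -248.4, 129.7]
orientation: [1.252, 2.881, 0.0]
ft_force: [0.3, -0.3, 6.0]
opening: 0.6
```

```bash
python3 -m pendant '[[[0,0,-1],0,255],[[0,0,-1],0,255]]'
```

```text
time: 14.08
tcp_pos: [489.7, -248.5, 129.3]
orientation: [1.252, 2.88, 0.001]
ft_force: [-1.9, 0.4, 13.2]
opening: 0.3
```

```bash
python3 -m pendant '[[[0,0,-1],0,255],[[0,0,-1],0,255]]'
```

```text
time: 14.32
tcp_pos: [490.0, -248.7, 129.2]
orientation: [1.252, 2.879, 0.001]
ft_force: [-3.4, 2.1, 20.8]
opening: 0.4
```

On the stop: the force has risen to 21 N and z has stalled at 129.2, against an expected 129. I'll retreat straight up, then check.

```bash
python3 -m pendant '[[[0,0,2],0,255],[[0,0,5],0,255],[[0,0,15],0,255],[[0,0,40],0,255],[[0,0,80],0,255],[[0,0,100],0,255],[[0,0,100],0,255]]'
python3 -m pendant '[[[30,40,10],0,255],[[60,80,10],0,255],[[90,120,10],0,255],[[110,150,10],0,255],[[110,150,10],0,255],[[110,150,10],0,255]]'
python3 - <<'E'
from h import *
p,im=grab('scene','s7'); a=cv2.resize(im[90:190,220:310],None,fx=4.4,fy=4.4,interpolation=cv2.INTER_CUBIC)
p,im2=grab('top','t7'); b=cv2.resize(im2[210:310,370:470],None,fx=4,fy=4,interpolation=cv2.INTER_CUBIC)
c=np.zeros((440,800,3),np.uint8); c[:440,:396]=a; c[:400,400:]=b; cv2.imwrite('pics/c7.png',c)
E
```

```text
time: 15.2
tcp_pos: [490.0, -248.6, 228.8]
orientation: [1.251, 2.879, 0.001]
ft_force: [0.9, -0.8, -0.2]
opening: 0.4
time: 15.95
tcp_pos: [598.2, -99.1, 236.1]
orientation: [-1.252, -2.879, 0.002]
ft_force: [-0.7, -0.9, 0.2]
opening: 0.5
```

View pics/c7.png

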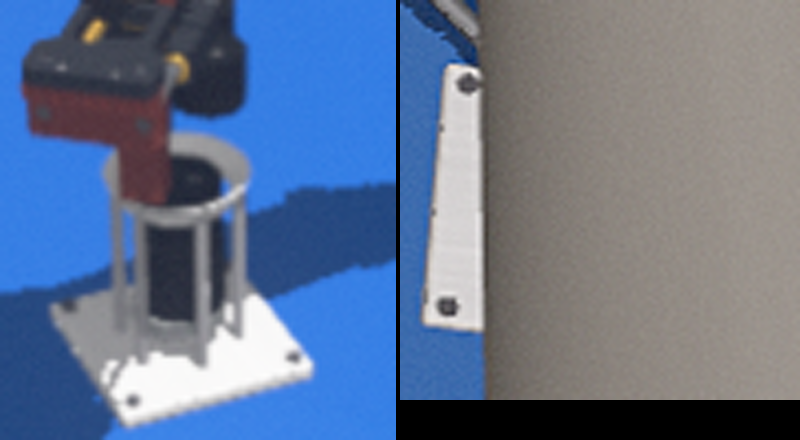

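```bash
python3 -m pendant '[[[10,50,0],0,255],[[10,100,0],0,255],[[10,150,0],0,255],[[10,200,0],0,255],[[10,240,0],0,255],[[10,250,0],0,255],[[10,250,0],0,255],[[10,250,0],0,255]]'
python3 - <<'E'
from h import *
p,im=grab('scene','s8'); a=cv2.resize(im[90:190,220:310],None,fx=4.4,fy=4.4,interpolation=cv2.INTER_CUBIC)
p,im2=grab('top','t8'); b=cv2.resize(im2[210:310,370:470],None,fx=4,fy=4,interpolation=cv2.INTER_CUBIC)
c=np.zeros((440,800,3),np.uint8); c[:440,:396]=a; c[:400,400:]=b; cv2.imwrite('pics/c8.png',c)
E
```

```text
time: 17.05
tcp_pos: [609.5, 148.9, 237.4]
orientation: [1.257, 2.879, -0.001]
ft_force: [0.5, -0.2, 0.3]
opening: 0.2
```

View pics/c8.png

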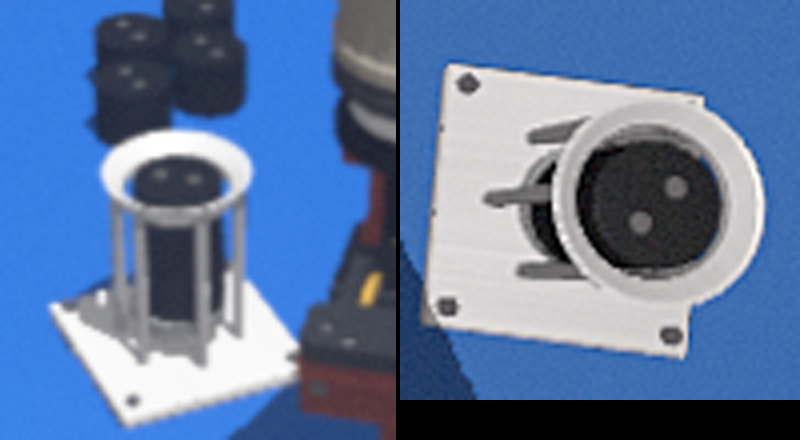

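```bash
python3 - <<'E'
from h import *
T,_=load('t8');S,_=load('s8')
for z in (121,125,129,133,137): print(z,cast(T,[(434.2,260.7)],z)[0][:2],cast(S,[(260.1,129.7)],z)[0][:2])
E
```

```text
121 [ 488.53410384 -251.11693215] [ 481.52998795 -260.82172567]
125 [ 488.46195887 -249.62387843] [ 484.74146862 -255.47078337]
129 [ 488.3898139  -248.13082471] [ 487.95294929 -250.11984107]
133 [ 488.31766894 -246.63777098] [ 491.16442996 -244.76889877]
137 [ 488.24552397 -245.14471726] [ 494.37591062 -239.41795647]
```

```bash
python3 -c "
from plant import robot
print(robot.finish_job())"
```

```text
the job is handed in; nothing more can be done
None
```

The plain black housing is in the magazine on top of the first one, with the platform pushed down to its bottom stop. I handed the job in at about 17 s, and no verdict is reported.

**Which housing:** I took the one at top-view pixel (178,193), found at about (634, 208) mm. The wide drum, the low drum, the plated one and the coloured look-alikes were left alone.

**Pushing home:** I set it on the first housing, opened the gripper, then pushed down with the shut fingertips. The fingertips stalled at z = 129.2 mm, against 129 mm expected at the stop, while the force rose to about 21 N.

**Last checks, with the arm clear:**
- The housing stands upright inside the ring.
- The rays from the two cameras to the centre of its top meet at about (488, −248, 130) mm. That is about 5 mm below the rim and 1–2 mm off the mouth centre, so it stayed down after I let go.
- Nothing disagreed by more than the 2 mm or so of calibration error, except two estimates of the mouth centre. A fit to one arc of the ring in the scene view was about 3 mm off. A first wrist-view fit was up to 13 mm off because its edge points included the base plate, so I dropped it and redid it.

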